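# Draw the bolt, slide the fixture plate out to its red line and hold it

### The arm

A 7-joint arm with a two-finger parallel gripper is mounted at the origin on a cart in front of the work surface, level with it; the furniture and walls round the work are solid. World frame = base frame: x ahead of the robot, y to its left, z up, the work surface at z = 0. Lengths are in m, angles in rad, forces in N, time in s.
With the tool pointing down it reaches from about 0.4 to 0.925 m from the base axis. Payload 4.1 kg.
Tool frame: the origin (TCP) lies at the very end of the fingers, on their centre line; the grasp point (between the pads) lies 19 mm behind it; z points along the fingers, x is the direction in which the jaws open and shut, and the axes are right-handed (so a half turn about z gives the same grasp; the last joint's range is limited). The gripper opens to 85 mm and grips with 20 to 120 N. Pads are 22 mm wide; open, the fingers measure 114 mm over their backs; the gripper's body (76 mm by 85 mm) begins 54 mm behind the grasp point. The pads swing forward as they close: fully open they stand 13 mm farther back than shut.
Start: joints at [-1.256, 0.398, 0.045, 1.537, -0.019, 1.207, -0.051], TCP at [0.261, 0.595, 0.231] pointing down, gripper open.
Joint ranges: [-2.82, 2.82], [-0.49, 2.23], [-1.37, 1.46], [0, 2.46], [-1.36, 4.5], [0.23, 2], [-2.94, 2.94]. Speed limits (rad/s): [2.57, 2.57, 3.14, 3.14, 3.14, 3.14, 3.14].

### API

Orientations are given as a 3x3 rotation matrix whose columns are the frame's x, y, z axes.
In Python, from workcell import sensors, imaging, bot gives the robot as it stands. The module is installed in compiled form; this text tells all that it offers.
- The arm moves only by the tool play_rows, never from a script. Its argument "plan" is a list of rows, each an object of numbers: "gripper": the finger opening in m, from 0 to 0.0854; "dx", "dy", "dz": the shift along the world's x, y, z in m; "twist": the turn about the world's z in rad. A call has 1 to 10 rows; each row shifts and turns the commanded pose from where the row before left it; what a row does not reach is not made up. A row lasts 1/8 s, in which the tool goes at most 62.5 mm and 10.7 degrees, less where a joint would pass 70% of its speed; a pose out of reach is approached as far as the arm can. A call is refused whole if a number of a shift passes 0.0625 or a number of a turn 0.188, either way. A call with a gripper value outside its range is refused whole. The fingers move at their own pace and stop on an object; "newtons" is the grip in N (left out, the last holds). Time passes only in rows, so rows that do not move let the fingers close. It gives the time, the measured TCP pose, the force and the opening at its end, in the units of the state.
- sensors.read_state(): the state, without advancing time (a new reading comes with each control period).
- imaging.get_image(name): name is "side" or "top" or "wrist"; returns a dict with "pixels" (384x512x3 uint8, red, green, blue), "fx", "fy", "cx", "cy" (pixels), "world_from_camera" (4x4, takes a point from camera to world coordinates); the wrist camera has in their place "mount" (4x4, takes a point from camera to tool coordinates, whose origin is the TCP and whose axes are the tool frame's). Camera axes: x right, y up, looking along -z (the intrinsics and any distortion apply to the point x, -y, -z); pixel columns grow to the right and rows downward; lengths in m; the calibration is good to about 2 mm. A picture is of the moment at which its call begins: read the wrist's pose just before it. There is no depth.
- bot.sign_off(): hands the job in, once; it reports no verdict.
The state is a dict: "t": time; "q": joint angles; "joint_velocities": joint speeds; "joint_torque": joint torques, N m; "position": TCP position; "orientation": TCP orientation; "wrist_force": force on the tool from outside, world axes, zero at the start; "wrist_torque": the same for the moment, N m; "finger_gap": opening from 0.0 (shut) to 1.0 (fully open).
Only numpy, scipy, OpenCV 4.12 (cv2) and the standard library are available. Lean on these libraries where they do the work, as an engineer would, in place of code of your own. Each camera call takes 0.05 s, during which the arm holds its last target.

### The job

Draw the red-knobbed locking bolt fully back so that the fixture plate is free, then take the plate by its black handle and slide it outward along the bed, away from the handle end, until the red line across it is level with the outward edge of the riser, so that I can fit clips into the duct from below. That far out the plate tips if let go, so keep it flat on its bed with the duct seated in its nest, and finish while still holding it there. Leave the other things on the bench alone.

Things in the scene. Friction and masses are not known exactly. Their poses are not given: they have to be found in the camera images.
- riser: dark steel riser fixed to the bench; bed 172 x 380 mm, 100 mm high; origin on the bench under the bed's middle. Its y axis is the slide: -y is outward (robot's right), the outward edge lies 190 mm from the origin. Two steel guide rails (inner faces x = +-59.5 mm, 14 mm wide, 16 mm above the bed) end at that edge. Bolt housing (15 mm above the bed) outside the +x rail, 60 mm from the origin toward +y
- bed_edge (a point): middle of the bed's outward edge, at bed height (100 mm); axes as the riser's
- bolt (a joint): barrel bolt that locks the plate: 0 = home, its 8 mm rod 12 mm deep in a notch in the plate's edge; 0.025 m = fully drawn, along the riser's +x (away from the robot); the plate is free from about 0.014. Friction of 2.5 N keeps it where it is left.
- bolt_knob (a point): top end of the bolt's upright red knob, less 3 mm: a post of 14 mm diameter standing free above the housing from 120 mm to 153 mm over the bench (point at 150 mm); it moves with the bolt
- plate: loose aluminium plate, 116 (x) x 360 (y) x 12 mm, about 0.45 kg, on the bed between the rails, 1.5 mm play each side, top 112 mm above the bench; origin under its centre, axes as the riser's. -y end carries the duct over a window, +y end the handle. At home its end is flush with the outward edge. It balances with the duct near its centre, so with the red line at the edge it tips if let go
- plate_mark (a point): middle of the red line, 2.5 mm wide, across the whole top of the plate, 30 mm from its centre toward the handle (+y)
- plate_handle (a point): centre of the handle's grip bar: black bridge handle at the plate's +y end, bar 86 mm long across the slide (x), 16 mm thick along the slide (y) and 16 mm high, its centre 32 mm above the plate's top (144 mm over the bench); legs under it 36 mm either side of the middle
- duct: black open moulded duct, 82 x 132 x 110 mm, about 0.2 kg, standing loose in a nest of 10 mm high black stops on the plate, its long side along the slide; origin at the centre of its underside, 100 mm outward (-y) of the plate's centre; it rises to 222 mm above the bench
- bin_yellow: yellow open parts bin with clips, 100 x 110 x 59 mm, bystander; origin under its centre
- caliper: caliper, 68 x 232 x 13 mm, bystander; origin under its centre
- tape: roll of white tape, 72 mm diameter, 20 mm high, bystander; origin under its centre
- scraper: wood-handled scraper, 26 x 171 x 26 mm, bystander; origin under its centre
- counter: white round tally counter, 46 mm diameter, 32 mm high, bystander; origin under its centre
- cap: pink plug cap, 36 mm diameter, 18 mm high, bystander; origin under its centre
- blade_a: black vent blade, 48 x 120 x 20 mm, bystander; origin under its centre
- blade_b: black vent blade, 48 x 120 x 20 mm, bystander; origin under its centre

How it is judged:
By the outcome, as a careful person would: the job done as asked, in the order asked, and still so for the second after the job is handed in, while the arm keeps its last pose, push and grip.
It also fails if it takes over 45 s, if anything falls off the work surface, if the arm or the gripper's body presses on something with over 40 N, if the wrist force passes 120 N, or if a joint passes its speed limit or range.

## Working session

There is one attempt and no reset: what is moved stays moved. The work goes in short steps, Python scripts to look and compute and a tool call to move; the robot and the scene stay as the last step left them, time stands still between calls to the robot, and variables do not carry over. Pictures are saved under pics/ and viewed, and the job is handed in when it is done.

Besides the shell and the picture viewer there is one more tool, called as name(argument=value, ...), one argument or row to a line, values as JSON. play_rows: Moves the arm, as the interface text tells. Its arguments: {"type":"object","properties":{"plan":{"type":"array","items":{"type":"object","properties":{"gripper":{"type":"number"},"dx":{"type":"number"},"dy":{"type":"number"},"dz":{"type":"number"},"twist":{"type":"number"}}}},"newtons":{"type":"number"}},"required":["plan"]}

```bash
mkdir -p pics; cat > h.py <<'E'
from workcell import sensors, imaging, bot
import numpy as np, cv2
np.set_printoptions(precision=4,suppress=True)
def grab(name,tag):
    s=sensors.read_state()
    im=imaging.get_image(name)
    if 'mount' in im:
        T=np.eye(4);T[:3,:3]=np.array(s['orientation']).reshape(3,3);T[:3,3]=s['position']
        W=T@np.array(im['mount'])
    else: W=np.array(im['world_from_camera'])
    cv2.imwrite(f'pics/{tag}.png',im['pixels'][:,:,::-1])
    np.savez(f'pics/{tag}.npz',W=W,k=[im['fx'],im['fy'],im['cx'],im['cy']])
    print(tag,[k for k in im if k!='pixels'],W[:3,3],s['t'])
def ray(tag,u,v):
    d=np.load(f'pics/{tag}.npz');fx,fy,cx,cy=d['k'];W=d['W']
    r=W[:3,:3]@np.array([(u-cx)/fx,-(v-cy)/fy,-1.]);return W[:3,3],r/np.linalg.norm(r)
def atz(tag,u,v,z):
    o,r=ray(tag,u,v);return o+r*(z-o[2])/r[2]
def tri(*obs):
    A=np.zeros((3,3));b=np.zeros(3);L=[]
    for t in obs:
        o,r=ray(*t);P=np.eye(3)-np.outer(r,r);A+=P;b+=P@o;L.append((o,P))
    p=np.linalg.solve(A,b);return p,[np.linalg.norm(P@(p-o)) for o,P in L]
def proj(tag,p):
    d=np.load(f'pics/{tag}.npz');fx,fy,cx,cy=d['k'];W=d['W']
    c=W[:3,:3].T@(np.array(p)-W[:3,3]);return np.array([cx+fx*c[0]/-c[2],cy-fy*c[1]/-c[2]])
E
python3 - <<'E'
from h import *
print(sensors.read_state())
for n in('side','top','wrist'): grab(n,n+'0')
im=imaging.get_image('top');print({k:im[k] for k in im if k!='pixels'})
E
```

```text
{'t': 0.0, 'q': array([-1.256 ,  0.3992,  0.045 ,  1.5379, -0.0187,  1.2069, -0.0507]), 'joint_velocities': array([-0.0007,  0.0009, -0.0002, -0.0008,  0.001 ,  0.0015, -0.0002]), 'joint_torque': array([ -0.0009, -47.5131,   1.3642, -25.4216,   0.0115,   0.0094,
        -0.    ]), 'position': array([0.261 , 0.5946, 0.2302]), 'orientation': array([[ 0.402 ,  0.9156, -0.0007],
       [ 0.9156, -0.402 , -0.0019],
       [-0.002 ,  0.0001, -1.    ]]), 'wrist_force': array([-0.3234,  0.3604,  0.2212]), 'wrist_torque': array([ 0.0359,  0.0089, -0.0307]), 'finger_gap': 1.0034168341633138}
side0 ['fx', 'fy', 'cx', 'cy', 'world_from_camera'] [ 0.5873 -1.0834  0.8159] 0.0
top0 ['fx', 'fy', 'cx', 'cy', 'world_from_camera'] [ 0.3865 -0.0151  1.4769] 0.05
wrist0 ['fx', 'fy', 'cx', 'cy', 'mount'] [0.1873 0.6271 0.3733] 0.1
{'fx': 415.957714353754, 'fy': 415.957714353754, 'cx': 254.7102716687912, 'cy': 189.1704007817094, 'world_from_camera': array([[ 0.0028,  0.995 , -0.1003,  0.3865],
       [-1.    ,  0.0022, -0.0054, -0.0151],
       [-0.0052,  0.1003,  0.9949,  1.4769],
       [ 0.    ,  0.    ,  0.    ,  1.    ]])}
```

View pics/top0.png

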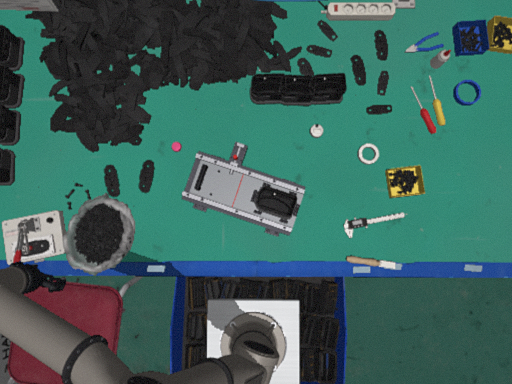

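View pics/side0.png

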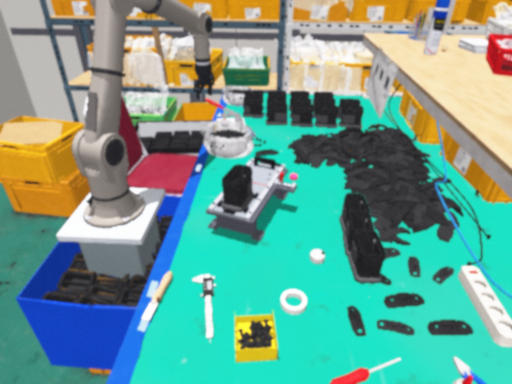

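View pics/wrist0.png

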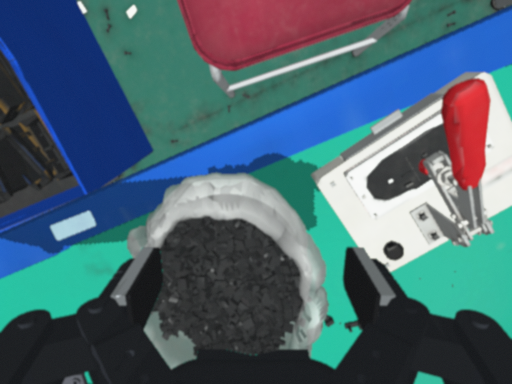

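Top: the riser is at about cols 182–306, rows 140–235. The handle is at (201,176), the knob near (238,152), the red line near (239,190) and the duct near (276,202). I'll zoom in on these.

```bash
python3 - <<'E'
import cv2
a=cv2.imread('pics/top0.png')[135:240,175:315];cv2.imwrite('pics/topz0.png',cv2.resize(a,None,fx=5.5,fy=5.5,interpolation=cv2.INTER_CUBIC))
a=cv2.imread('pics/side0.png')[140:245,200:310];cv2.imwrite('pics/sidez0.png',cv2.resize(a,None,fx=5.5,fy=5.5,interpolation=cv2.INTER_CUBIC))
E
```

```text
(no output)
```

View pics/topz0.png

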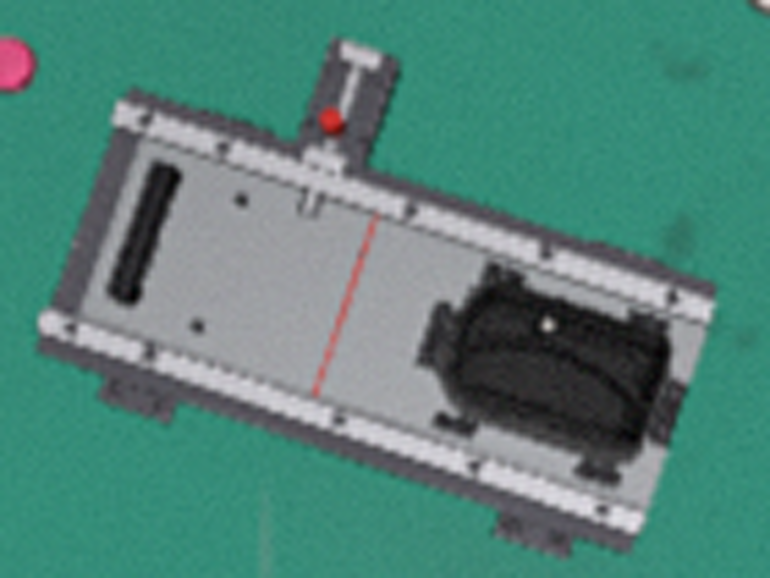

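View pics/sidez0.png

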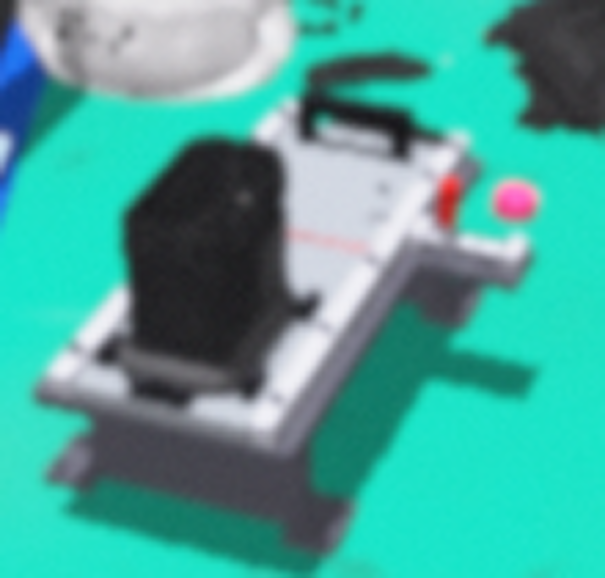

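```bash
python3 - <<'E'
from h import *
T=lambda u,v:(175+u/5.5-.4,135+v/5.5-.4)
S=lambda u,v:(200+u/5.5-.4,140+v/5.5-.4)
# rail end mids at z .116
pts={}
for n,(u,v) in dict(pR=(710,306),nR=(641,525),pL=(118,110),nL=(43,321)).items():
    pts[n]=atz('top0',*T(u,v),.116);print(n,pts[n])
ax=(pts['pL']+pts['nL']-pts['pR']-pts['nR'])/2; print('slide len',np.linalg.norm(ax),'yaw',np.degrees(np.arctan2(-ax[0],ax[1])))
c=sum(pts.values())/4;print('origin',c)
w=(pts['pL']-pts['nL']+pts['pR']-pts['nR'])/2; print('w',np.linalg.norm(w),np.degrees(np.arctan2(w[1],w[0])))
print('mark',atz('top0',*T(375,215),.112),atz('top0',*T(316,395),.112))
print('handle',atz('top0',*T(166,168),.152),atz('top0',*T(125,296),.152))
print('knob top', atz('top0',*T(331,120),.153))
print('tri knob',tri(('top0',*T(331,120)),('side0',*S(453,180))))
print('tri handle',tri(('top0',*T(146,232)),('side0',*S(356,113))))
E
```

```text
pR [ 0.5205 -0.1686  0.116 ]
nR [ 0.3902 -0.1266  0.116 ]
pL [0.6385 0.1873 0.116 ]
nL [0.5106 0.23   0.116 ]
slide len 0.3756865966294515 yaw -18.500120289310043
origin [0.515  0.0305 0.116 ]
w 0.13588966292798993 -18.156412158396822
mark [0.5755 0.032  0.112 ] [0.467  0.0666 0.112 ]
handle [0.5975 0.1532 0.152 ] [0.5221 0.176  0.152 ]
knob top [0.626  0.0567 0.153 ]
tri knob (array([0.6276, 0.0568, 0.1538]), [np.float64(0.0017622939500784448), np.float64(0.0017622939500784966)])
tri handle (array([0.5611, 0.1655, 0.1435]), [np.float64(0.0003656763943603232), np.float64(0.00036567639436028954)])
```

play_rows(
  plan=[
    {"dx": 0.034,"dy": -0.045,"dz": 0.01,"twist": 0.01,"gripper": 0.085},
    {"dx": 0.034,"dy": -0.045,"dz": 0.01,"twist": 0.01},
    {"dx": 0.034,"dy": -0.045,"dz": 0.01,"twist": 0.01},
    {"dx": 0.034,"dy": -0.045,"dz": 0.01,"twist": 0.01},
    {"dx": 0.034,"dy": -0.045,"dz": 0.01,"twist": 0.01},
    {"dx": 0.034,"dy": -0.045,"twist": 0.01},
    {"dx": 0.034,"dy": -0.045,"twist": 0.01},
    {"dx": 0.034,"dy": -0.045,"twist": 0.01},
    {"dx": 0.034,"dy": -0.045,"twist": 0.01},
    {},
  ],
)

```text
invalid input
```

play_rows(
  plan=[
    {"dx": 0.034,"dy": -0.045,"dz": 0.01,"twist": 0.01,"gripper": 0.085},
    {"dx": 0.034,"dy": -0.045,"dz": 0.01,"twist": 0.01,"gripper": 0.085},
    {"dx": 0.034,"dy": -0.045,"dz": 0.01,"twist": 0.01,"gripper": 0.085},
    {"dx": 0.034,"dy": -0.045,"dz": 0.01,"twist": 0.01,"gripper": 0.085},
    {"dx": 0.034,"dy": -0.045,"dz": 0.01,"twist": 0.01,"gripper": 0.085},
    {"dx": 0.034,"dy": -0.045,"dz": 0,"twist": 0.01,"gripper": 0.085},
    {"dx": 0.034,"dy": -0.045,"dz": 0,"twist": 0.01,"gripper": 0.085},
    {"dx": 0.034,"dy": -0.045,"dz": 0,"twist": 0.01,"gripper": 0.085},
    {"dx": 0.034,"dy": -0.045,"dz": 0,"twist": 0.01,"gripper": 0.085},
  ],
)

```text
t: 1.32
position: [0.5681, 0.1887, 0.2813]
orientation: [[0.318, 0.948, 0.0], [0.948, -0.318, 0.0], [0.0, -0.0, -1.0]]
wrist_force: [-0.4, 0.9, -0.6]
finger_gap: 0.997
```

```bash
python3 - <<'E'
from h import *
grab('wrist','w1')
E
```

```text
w1 ['fx', 'fy', 'cx', 'cy', 'mount'] [0.4915 0.214  0.4243] 1.325
```

View pics/w1.png

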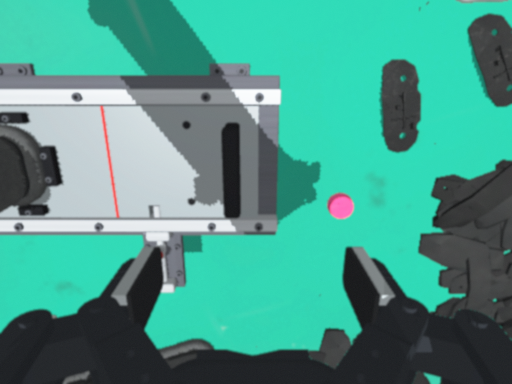

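Handle bar at (222–241, 123–217), red line from (102,107) to (117,217). The knob is hidden by the left finger near (155,255).

```bash
python3 - <<'E'
from h import *
h=[atz('w1',*p,.152) for p in((222,123),(241,123),(222,217),(241,217))]
c=sum(h)/4;print('handle',c); d=h[2]+h[3]-h[0]-h[1];print('ang',np.degrees(np.arctan2(d[1],d[0])),np.linalg.norm(d)/2)
d=(h[1]-h[0]);print(d)
m=[atz('w1',*p,.112) for p in((102,107),(117,217))];d=m[1]-m[0];print('mark',sum(m)/2,np.degrees(np.arctan2(d[1],d[0])),np.linalg.norm(d))
for p in((0,97),(280,97),(0,226),(276,226)):print('rail',p,atz('w1',*p,.116))
a=atz('w1',0,97-.5,.116);b=atz('w1',278,97-.5,.116);d=b-a;print(np.degrees(np.arctan2(-d[0],d[1])))
print(tri(('w1',231.5,170),('top0',175+146/5.5-.4,135+232/5.5-.4)))
print(proj('w1',(.6268,.0568,.153)))
E
```

```text
handle [0.5603 0.1716 0.152 ]
ang -19.646767907985495 0.08708204325050549
[0.0051 0.0153 0.    ]
mark [0.5241 0.0507 0.112 ] -19.05531722824611 0.11497826513876122
rail (0, 97) [ 0.4316 -0.015   0.116 ]
rail (280, 97) [0.5146 0.2338 0.116 ]
rail (0, 226) [ 0.5472 -0.089   0.116 ]
rail (276, 226) [0.6408 0.191  0.116 ]
-18.437473746532103
(array([0.5637, 0.1681, 0.1265]), [np.float64(0.0007916538036077745), np.float64(0.0007916538036076742)])
[144.7636 269.2611]
```

play_rows(
  plan=[
    {"dx": 0.02,"dy": -0.044,"dz": 0,"twist": 0,"gripper": 0.085},
    {"dx": 0.02,"dy": -0.044,"dz": -0.02,"twist": 0,"gripper": 0.085},
    {"dx": 0.018,"dy": -0.044,"dz": -0.04,"twist": 0,"gripper": 0.085},
    {"dx": 0,"dy": 0,"dz": -0.03,"twist": 0,"gripper": 0.085},
    {"dx": 0,"dy": 0,"dz": 0,"twist": 0,"gripper": 0.085},
  ],
)

```text
t: 2.0
position: [0.6232, 0.058, 0.1885]
orientation: [[0.319, 0.948, -0.006], [0.948, -0.319, -0.001], [-0.003, -0.006, -1.0]]
wrist_force: [0.2, 1.0, 0.2]
finger_gap: 0.992
```

```bash
python3 - <<'E'
from h import *
grab('wrist','w2')
E
```

```text
w2 ['fx', 'fy', 'cx', 'cy', 'mount'] [0.5476 0.0836 0.332 ] 2.0
```

View pics/w2.png

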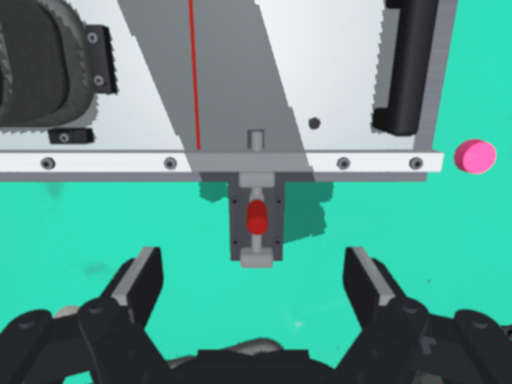

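```bash
python3 - <<'E'
from h import *
print(atz('w2',257,224,.153),atz('w2',257,207,.120))
for z in(.153,.14):print(proj('w2',(.6232,.058,z)))
print(tri(('w2',257,224),('top0',175+331/5.5-.4,135+120/5.5-.4)))
print('handle',atz('w2',418,68,.152)); print(sensors.read_state()['position'])
E
```

```text
[0.6278 0.0592 0.153 ] [0.6299 0.0589 0.12  ]
[252.7971 218.0802]
[252.8238 209.9373]
(array([0.6269, 0.058 , 0.1527]), [np.float64(0.0015381166877925995), np.float64(0.0015381166877926193)])
handle [0.569  0.1688 0.152 ]
[0.6246 0.0589 0.1906]
```

play_rows(
  plan=[
    {"dx": 0.003,"dy": 0,"dz": -0.03,"twist": 0,"gripper": 0.085},
    {"dx": 0,"dy": 0,"dz": -0.031,"twist": 0,"gripper": 0.085},
    {"dx": 0,"dy": 0,"dz": 0,"twist": 0,"gripper": 0.008},
    {"dx": 0,"dy": 0,"dz": 0,"twist": 0,"gripper": 0.008},
    {"dx": 0,"dy": 0,"dz": 0,"twist": 0,"gripper": 0.008},
    {"dx": 0,"dy": 0,"dz": 0,"twist": 0,"gripper": 0.008},
    {"dx": 0,"dy": 0,"dz": 0,"twist": 0,"gripper": 0.008},
  ],
  newtons=40,
)

```text
t: 2.92
position: [0.6293, 0.0586, 0.1319]
orientation: [[0.318, 0.948, 0.002], [0.948, -0.318, 0.001], [0.002, 0.002, -1.0]]
wrist_force: [-0.6, 0.3, 5.8]
finger_gap: 0.143
```

```bash
python3 - <<'E'
from h import *
grab('wrist','w3')
E
```

```text
w3 ['fx', 'fy', 'cx', 'cy', 'mount'] [0.5524 0.0839 0.2747] 2.925
```

View pics/w3.png

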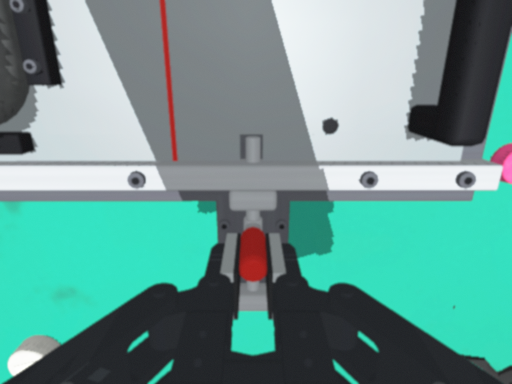

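play_rows(
  plan=[
    {"dx": 0.005,"dy": -0.0017,"dz": 0.002,"twist": 0,"gripper": 0.008},
    {"dx": 0.005,"dy": -0.0017,"dz": 0.0,"twist": 0,"gripper": 0.008},
    {"dx": 0.005,"dy": -0.0017,"dz": 0,"twist": 0,"gripper": 0.008},
    {"dx": 0.005,"dy": -0.0017,"dz": 0,"twist": 0,"gripper": 0.008},
    {"dx": 0.003,"dy": -0.001,"dz": 0,"twist": 0,"gripper": 0.008},
    {"dx": 0.0015,"dy": -0.0005,"dz": 0,"twist": 0,"gripper": 0.008},
    {"dx": 0,"dy": 0,"dz": 0,"twist": 0,"gripper": 0.008},
  ],
)

```text
t: 3.85
position: [0.6526, 0.0507, 0.132]
orientation: [[0.318, 0.948, -0.001], [0.948, -0.318, 0.001], [0.001, -0.001, -1.0]]
wrist_force: [-0.3, 4.2, -2.0]
finger_gap: 0.146
```

```bash
python3 - <<'E'
from h import *
grab('wrist','w4')
E
```

```text
w4 ['fx', 'fy', 'cx', 'cy', 'mount'] [0.5762 0.0759 0.2751] 3.85
```

View pics/w4.png

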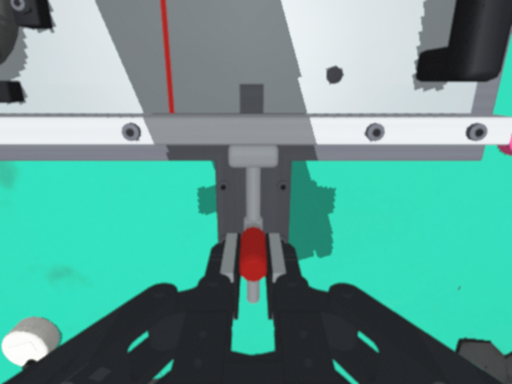

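The rod is out of the notch (252,97). There's no stop force yet, so I'll pull a little further.

play_rows(
  plan=[
    {"dx": 0.0015,"dy": -0.0005,"dz": 0,"twist": 0,"gripper": 0.008},
    {"dx": 0.0015,"dy": -0.0005,"dz": 0,"twist": 0,"gripper": 0.008},
    {"dx": 0,"dy": 0,"dz": 0,"twist": 0,"gripper": 0.008},
  ],
)

```text
t: 4.28
position: [0.6527, 0.0507, 0.1319]
orientation: [[0.317, 0.948, -0.007], [0.948, -0.317, 0.002], [0.0, -0.008, -1.0]]
wrist_force: [-8.8, 5.6, 3.6]
finger_gap: 0.143
```

play_rows(
  plan=[
    {"dx": -0.001,"dy": 0.0003,"dz": 0,"twist": 0,"gripper": 0.085},
    {"dx": 0,"dy": 0,"dz": 0,"twist": 0,"gripper": 0.085},
    {"dx": 0,"dy": 0,"dz": 0,"twist": 0,"gripper": 0.085},
    {"dx": 0,"dy": 0,"dz": 0.03,"twist": 0,"gripper": 0.085},
    {"dx": 0,"dy": 0,"dz": 0.04,"twist": 0,"gripper": 0.085},
    {"dx": -0.03,"dy": 0.038,"dz": 0.01,"twist": 0,"gripper": 0.085},
    {"dx": -0.03,"dy": 0.038,"dz": 0,"twist": 0,"gripper": 0.085},
    {"dx": -0.03,"dy": 0.038,"dz": 0,"twist": 0,"gripper": 0.085},
    {"dx": 0,"dy": 0,"dz": 0,"twist": 0,"gripper": 0.085},
  ],
)

```text
t: 5.4
position: [0.5628, 0.1675, 0.2126]
orientation: [[0.311, 0.95, -0.0], [0.95, -0.311, 0.002], [0.002, -0.001, -1.0]]
wrist_force: [0.8, 0.6, 0.3]
finger_gap: 0.999
```

```bash
python3 - <<'E'
from h import *
grab('wrist','w5');grab('top','t5')
a=cv2.imread('pics/t5.png')[135:240,175:315];cv2.imwrite('pics/tz5.png',cv2.resize(a,None,fx=5.5,fy=5.5,interpolation=cv2.INTER_CUBIC))
E
```

```text
w5 ['fx', 'fy', 'cx', 'cy', 'mount'] [0.4862 0.192  0.3557] 5.4
t5 ['fx', 'fy', 'cx', 'cy', 'world_from_camera'] [ 0.3865 -0.0151  1.4769] 5.45
```

View pics/w5.png

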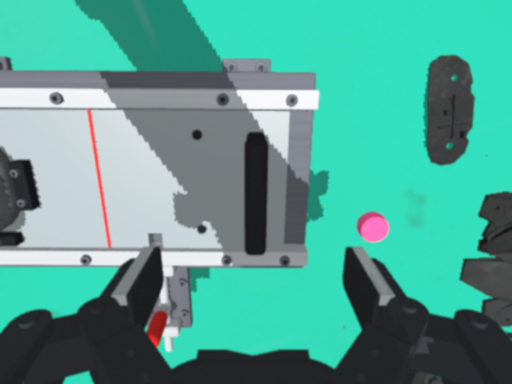

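View pics/tz5.png

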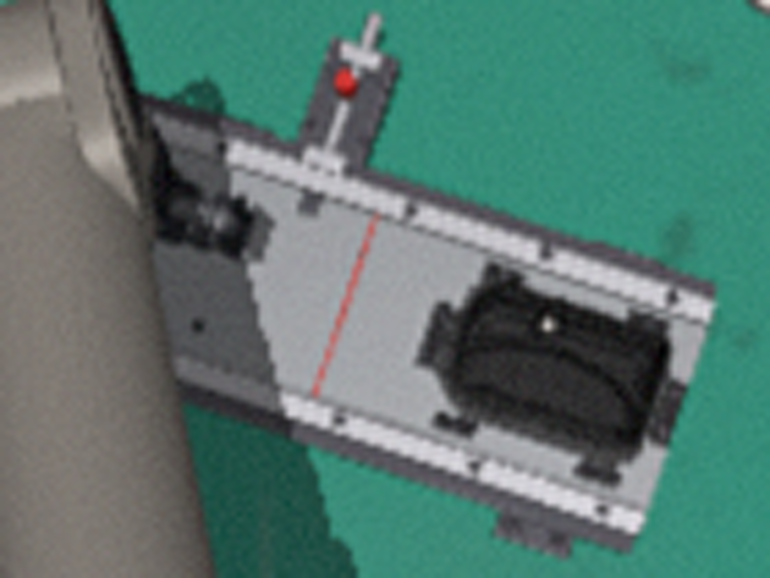

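```bash
python3 - <<'E'
from h import *
print('handle top',atz('w5',256.5,193,.152))
print(tri(('w5',256.5,193),('w1',231.5,170)), tri(('w5',256.5,193),('w1',231.5,170),('top0',175+146/5.5-.4,135+232/5.5-.4)))
h=[atz('w5',*p,.152) for p in((246,134),(267,134),(246,254),(267,254))]
d=h[2]+h[3]-h[0]-h[1];print('ang',np.degrees(np.arctan2(d[1],d[0])),np.linalg.norm(d)/2)
a=atz('w5',0,98,.116);b=atz('w5',317,99,.116);d=b-a;print(np.degrees(np.arctan2(-d[0],d[1])))
a=atz('w5',0,257,.116);b=atz('w5',306,259,.116);d=b-a;print(np.degrees(np.arctan2(-d[0],d[1])))
m=[atz('w5',*p,.112) for p in((90,110),(109,246))];d=m[1]-m[0];print('mark',sum(m)/2,np.degrees(np.arctan2(d[1],d[0])))
# top-cam rail lines
T=lambda u,v:(175+u/5.5-.4,135+v/5.5-.4)
for A,B in (((118,110),(710,306)),((43,321),(641,525))):
  d=atz('top0',*T(*A),.116)-atz('top0',*T(*B),.116);print(np.degrees(np.arctan2(-d[0],d[1])))
E
```

```text
handle top [0.5568 0.1724 0.152 ]
(array([0.5605, 0.1711, 0.142 ]), [np.float64(0.0003792041518136527), np.float64(0.00037920415181361724)]) (array([0.564 , 0.1688, 0.1278]), [np.float64(0.0017007015121325482), np.float64(0.00023016680746803004), np.float64(0.0016489950403595721)])
ang -17.837412460259433 0.08750644060245018
-18.24223523573894
-18.584141939074758
mark [0.5232 0.0514 0.112 ] -19.162068898246357
-18.345858612378514
-18.653790375006047
```

play_rows(
  plan=[
    {"dx": -0.002,"dy": 0.001,"dz": -0.04,"twist": 0,"gripper": 0.085},
    {"dx": 0,"dy": 0,"dz": -0.03,"twist": 0,"gripper": 0.085},
    {"dx": 0,"dy": 0,"dz": -0.015,"twist": 0,"gripper": 0.085},
    {"dx": 0,"dy": 0,"dz": 0,"twist": 0,"gripper": 0.04},
    {"dx": 0,"dy": 0,"dz": 0,"twist": 0,"gripper": 0.005},
    {"dx": 0,"dy": 0,"dz": 0,"twist": 0,"gripper": 0.005},
    {"dx": 0,"dy": 0,"dz": 0,"twist": 0,"gripper": 0.005},
    {"dx": 0,"dy": 0,"dz": 0,"twist": 0,"gripper": 0.005},
    {"dx": 0,"dy": 0,"dz": 0,"twist": 0,"gripper": 0.005},
  ],
  newtons=60,
)

```text
t: 6.62
position: [0.5643, 0.1659, 0.129]
orientation: [[0.317, 0.948, 0.004], [0.948, -0.317, 0.003], [0.004, 0.003, -1.0]]
wrist_force: [1.4, 2.6, 5.5]
finger_gap: 0.175
```

```bash
python3 - <<'E'
from h import *
grab('wrist','w6')
E
```

```text
w6 ['fx', 'fy', 'cx', 'cy', 'mount'] [0.4872 0.1908 0.2718] 6.625
```

View pics/w6.png

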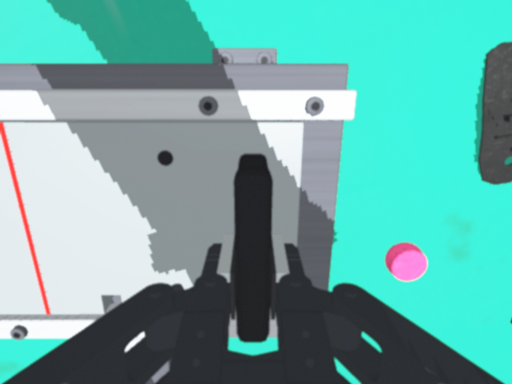

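play_rows(
  plan=[
    {"dx": -0.001,"dy": -0.003,"dz": 0,"twist": 0,"gripper": 0.005},
    {"dx": -0.002,"dy": -0.006,"dz": 0,"twist": 0,"gripper": 0.005},
    {"dx": -0.003,"dy": -0.009,"dz": 0,"twist": 0,"gripper": 0.005},
    {"dx": -0.003,"dy": -0.009,"dz": 0,"twist": 0,"gripper": 0.005},
    {"dx": -0.003,"dy": -0.009,"dz": 0,"twist": 0,"gripper": 0.005},
    {"dx": -0.002,"dy": -0.006,"dz": 0,"twist": 0,"gripper": 0.005},
    {"dx": -0.001,"dy": -0.003,"dz": 0,"twist": 0,"gripper": 0.005},
    {"dx": 0,"dy": 0,"dz": 0,"twist": 0,"gripper": 0.005},
  ],
)

```text
t: 7.68
position: [0.5495, 0.1213, 0.129]
orientation: [[0.317, 0.948, 0.004], [0.948, -0.317, 0.003], [0.005, 0.003, -1.0]]
wrist_force: [2.1, 4.6, 5.5]
finger_gap: 0.173
```

```bash
python3 - <<'E'
from h import *
s=sensors.read_state();print(s['wrist_force'],s['wrist_torque'],s['position'])
grab('wrist','w7');grab('side','s7')
a=cv2.imread('pics/s7.png')[140:245,200:310];cv2.imwrite('pics/sz7.png',cv2.resize(a,None,fx=5.5,fy=5.5,interpolation=cv2.INTER_CUBIC))
E
```

```text
[2.0758 4.5674 5.5147] [ 0.8503 -0.2027 -0.0377] [0.5495 0.1213 0.129 ]
w7 ['fx', 'fy', 'cx', 'cy', 'mount'] [0.4723 0.1461 0.2718] 7.675
s7 ['fx', 'fy', 'cx', 'cy', 'world_from_camera'] [ 0.5873 -1.0834  0.8159] 7.725
```

View pics/sz7.png

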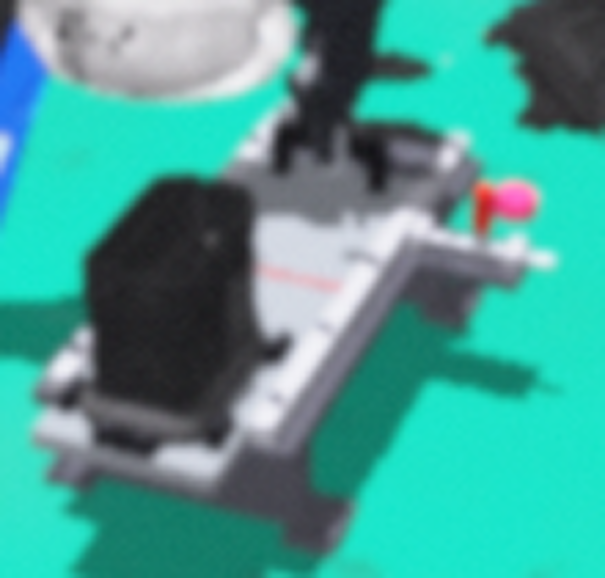

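View pics/w7.png

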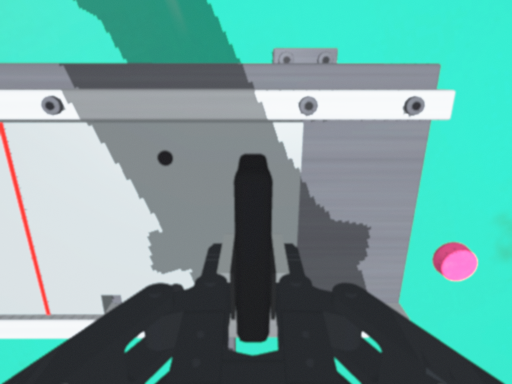

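play_rows(
  plan=[
    {"dx": -0.002,"dy": -0.006,"dz": 0,"twist": 0,"gripper": 0.005},
    {"dx": -0.004,"dy": -0.012,"dz": 0,"twist": 0,"gripper": 0.005},
    {"dx": -0.005,"dy": -0.015,"dz": 0,"twist": 0,"gripper": 0.005},
    {"dx": -0.005,"dy": -0.015,"dz": 0,"twist": 0,"gripper": 0.005},
    {"dx": -0.005,"dy": -0.015,"dz": 0,"twist": 0,"gripper": 0.005},
    {"dx": -0.005,"dy": -0.015,"dz": 0,"twist": 0,"gripper": 0.005},
    {"dx": -0.005,"dy": -0.015,"dz": 0,"twist": 0,"gripper": 0.005},
    {"dx": -0.004,"dy": -0.012,"dz": 0,"twist": 0,"gripper": 0.005},
    {"dx": -0.002,"dy": -0.006,"dz": 0,"twist": 0,"gripper": 0.005},
    {"dx": 0,"dy": 0,"dz": 0,"twist": 0,"gripper": 0.005},
  ],
)

```text
t: 9.02
position: [0.5125, 0.0092, 0.129]
orientation: [[0.318, 0.948, 0.004], [0.948, -0.318, 0.002], [0.003, 0.003, -1.0]]
wrist_force: [1.2, 2.7, 8.3]
finger_gap: 0.174
```

```bash
python3 - <<'E'
from h import *
s=sensors.read_state();print(s['wrist_force'],s['wrist_torque'],s['position'])
grab('wrist','w8');grab('side','s8');grab('top','t8')
a=cv2.imread('pics/s8.png')[140:275,170:310];cv2.imwrite('pics/sz8.png',cv2.resize(a,None,fx=4.4,fy=4.4,interpolation=cv2.INTER_CUBIC))
a=cv2.imread('pics/t8.png')[135:250,215:355];cv2.imwrite('pics/tz8.png',cv2.resize(a,None,fx=5,fy=5,interpolation=cv2.INTER_CUBIC))
E
```

```text
[1.2021 2.6613 8.3244] [ 0.6386 -0.1243  0.0029] [0.5125 0.0092 0.129 ]
w8 ['fx', 'fy', 'cx', 'cy', 'mount'] [0.4354 0.0343 0.2717] 9.025
s8 ['fx', 'fy', 'cx', 'cy', 'world_from_camera'] [ 0.5873 -1.0834  0.8159] 9.075
t8 ['fx', 'fy', 'cx', 'cy', 'world_from_camera'] [ 0.3865 -0.0151  1.4769] 9.125
```

View pics/sz8.png

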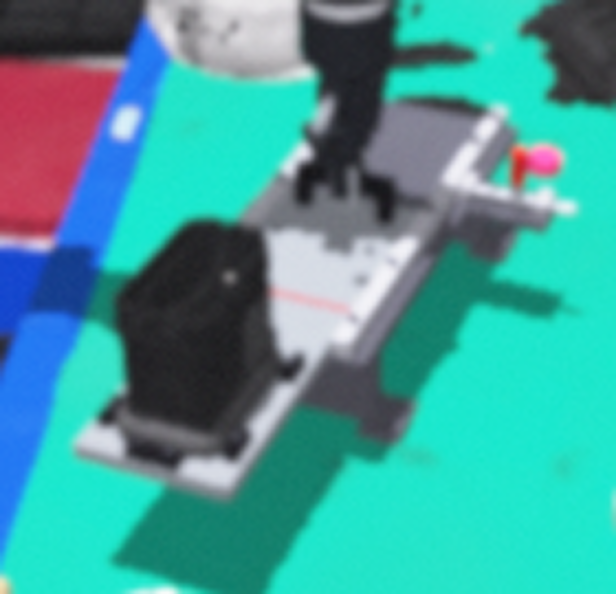

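View pics/w8.png

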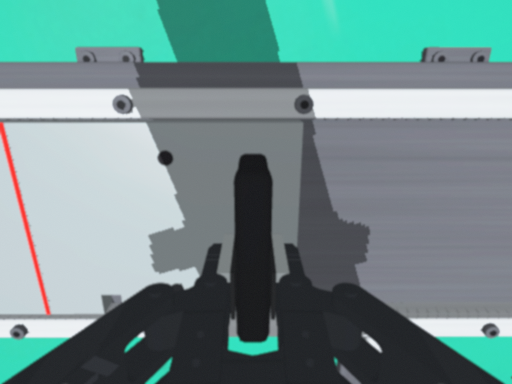

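View pics/tz8.png

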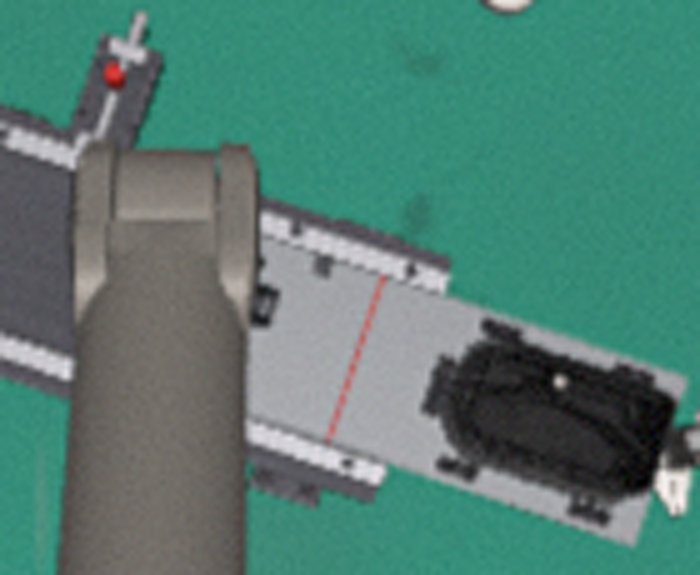

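```bash
python3 - <<'E'
from h import *
T=lambda u,v:(215+u/5-.4,135+v/5-.4)
ey=np.array([.3165,.9486])
m=[atz('t8',*T(*p),.112) for p in((383,277),(329,440))]
r=[atz('t8',*T(*p),.116) for p in((447,276),(381,484))]
mm=sum(m)/2;rr=sum(r)/2;print(mm,rr,(mm-rr)[:2]@ey)
T0=lambda u,v:(175+u/5.5-.4,135+v/5.5-.4)
m0=(atz('top0',*T0(375,215),.112)+atz('top0',*T0(316,395),.112))/2
r0=(atz('top0',*T0(710,306),.116)+atz('top0',*T0(641,525),.116))/2
print((m0-r0)[:2]@ey, (m0-mm)[:2]@ey,np.array([.0518,.1567])@ey)
E
```

```text
[ 0.468 -0.11   0.112] [ 0.4539 -0.1476  0.116 ] 0.04013404158889292
0.2076452980835509 0.1679151420810656 0.16504032
```

play_rows(
  plan=[
    {"dx": -0.001,"dy": -0.003,"dz": -0.0005,"twist": 0,"gripper": 0.005},
    {"dx": -0.003,"dy": -0.009,"dz": -0.0005,"twist": 0,"gripper": 0.005},
    {"dx": -0.003,"dy": -0.009,"dz": 0,"twist": 0,"gripper": 0.005},
    {"dx": -0.003,"dy": -0.009,"dz": 0,"twist": 0,"gripper": 0.005},
    {"dx": -0.0015,"dy": -0.0045,"dz": 0,"twist": 0,"gripper": 0.005},
    {"dx": 0,"dy": 0,"dz": 0,"twist": 0,"gripper": 0.005},
    {"dx": 0,"dy": 0,"dz": 0,"twist": 0,"gripper": 0.005},
  ],
)

```text
t: 10.05
position: [0.5024, -0.0233, 0.129]
orientation: [[0.317, 0.949, 0.006], [0.949, -0.317, 0.004], [0.006, 0.005, -1.0]]
wrist_force: [0.9, 7.2, 11.1]
finger_gap: 0.169
```

```bash
python3 - <<'E'
from h import *
s=sensors.read_state();print(s['wrist_force'],s['wrist_torque'],s['position'])
grab('wrist','w9');grab('top','t9')
a=cv2.imread('pics/t9.png')[135:250,215:355];cv2.imwrite('pics/tz9.png',cv2.resize(a,None,fx=5,fy=5,interpolation=cv2.INTER_CUBIC))
E
```

```text
[ 0.8503  7.164  11.1057] [ 1.3876 -0.1246 -0.0652] [ 0.5024 -0.0233  0.129 ]
w9 ['fx', 'fy', 'cx', 'cy', 'mount'] [0.4249 0.0014 0.2716] 10.05
t9 ['fx', 'fy', 'cx', 'cy', 'world_from_camera'] [ 0.3865 -0.0151  1.4769] 10.1
```

View pics/w9.png

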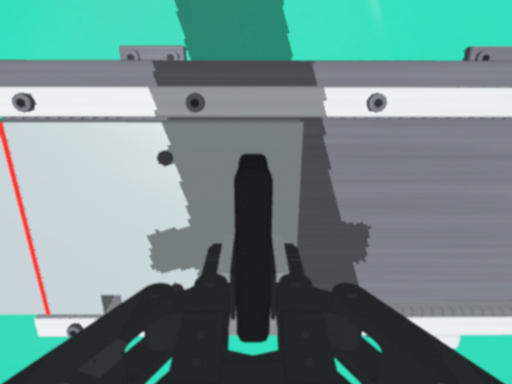

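View pics/tz9.png

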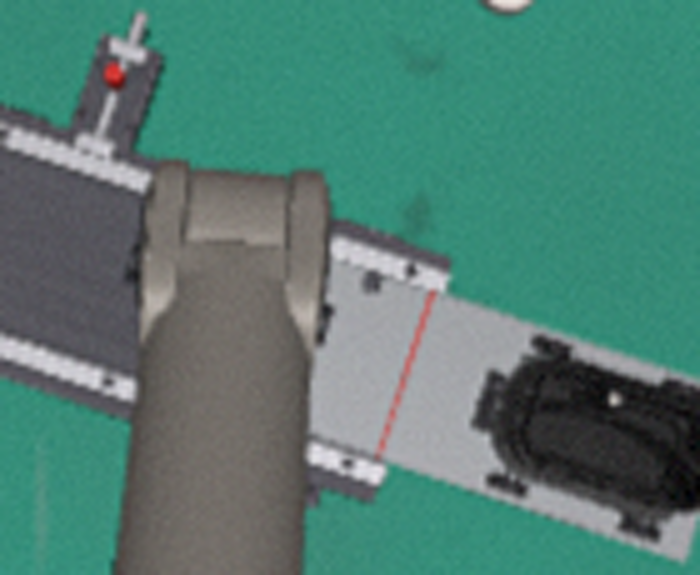

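```bash
cat >m.py <<'E'
import sys
from h import *
ey=np.array([.3165,.9486])
def d(tag,m,r,zm=.112,zr=.116): return (atz(tag,*m,zm)-atz(tag,*r,zr))[:2]@ey
E
python3 - <<'E'
from m import *
print('wrist',d('w9',(48,313),(36,317.5)),d('w9',(48,313),(39,336)))
T=lambda u,v:(215+u/5-.4,135+v/5-.4)
m=[atz('t9',*T(*p),.112) for p in((433,293),(378,458))]
r=[atz('t9',*T(*p),.116) for p in((447,276),(381,484))]
print('top',(sum(m)/2-sum(r)/2)[:2]@ey,sum(m)/2)
a=cv2.imread('pics/w9.png')[280:350,0:100];cv2.imwrite('pics/wz9.png',cv2.resize(a,None,fx=8,fy=8,interpolation=cv2.INTER_CUBIC))
E
```

```text
wrist 0.004731745281764881 0.005940343537388454
top 0.005884453378838609 [ 0.4569 -0.1424  0.112 ]
```

View pics/wz9.png

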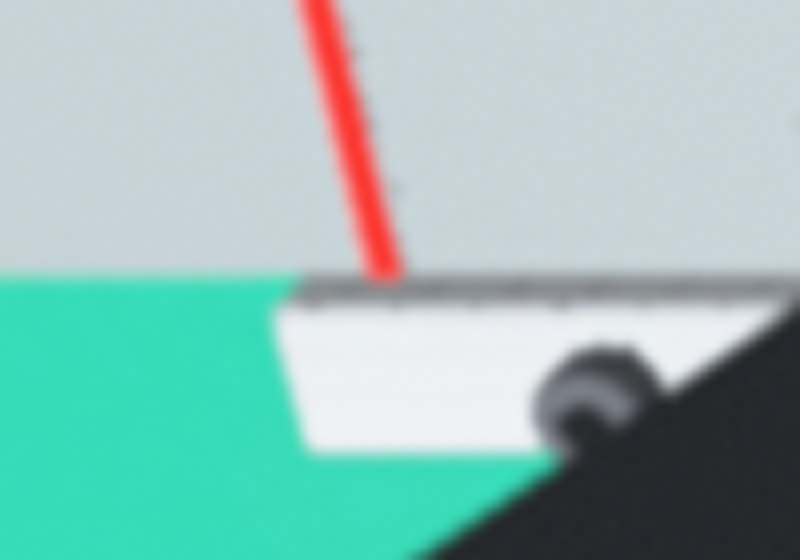

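```bash
python3 - <<'E'
from m import *
P=lambda u,v:(u/8-.4,280+v/8-.4)
print(d('w9',P(385,277),P(301,279),.112,.112), d('w9',P(385,277),P(276,305)), d('w9',P(385,277),P(310,454)))
E
```

```text
0.006441948166071594 0.005545117504475036 0.006038998364598004
```

play_rows(
  plan=[
    {"dx": -0.0009,"dy": -0.0027,"dz": 0,"twist": 0,"gripper": 0.005},
    {"dx": -0.001,"dy": -0.003,"dz": 0,"twist": 0,"gripper": 0.005},
    {"dx": 0,"dy": 0,"dz": 0,"twist": 0,"gripper": 0.005},
    {"dx": 0,"dy": 0,"dz": 0,"twist": 0,"gripper": 0.005},
    {"dx": 0,"dy": 0,"dz": 0,"twist": 0,"gripper": 0.005},
  ],
)

```text
t: 10.78
position: [0.5008, -0.0283, 0.129]
orientation: [[0.316, 0.949, 0.007], [0.949, -0.316, 0.005], [0.007, 0.005, -1.0]]
wrist_force: [2.0, 7.7, 11.2]
finger_gap: 0.174
```

```bash
python3 - <<'E'
from m import *
s=sensors.read_state();print(s['wrist_force'],s['wrist_torque'],s['position'])
grab('wrist','w10')
a=cv2.imread('pics/w10.png')[280:350,0:100];cv2.imwrite('pics/wz10.png',cv2.resize(a,None,fx=8,fy=8,interpolation=cv2.INTER_CUBIC))
E
```

```text
[ 2.042   7.7123 11.2321] [ 1.6831 -0.2421 -0.0968] [ 0.5008 -0.0283  0.129 ]
w10 ['fx', 'fy', 'cx', 'cy', 'mount'] [ 0.4232 -0.0038  0.2716] 10.775
```

View pics/wz10.png

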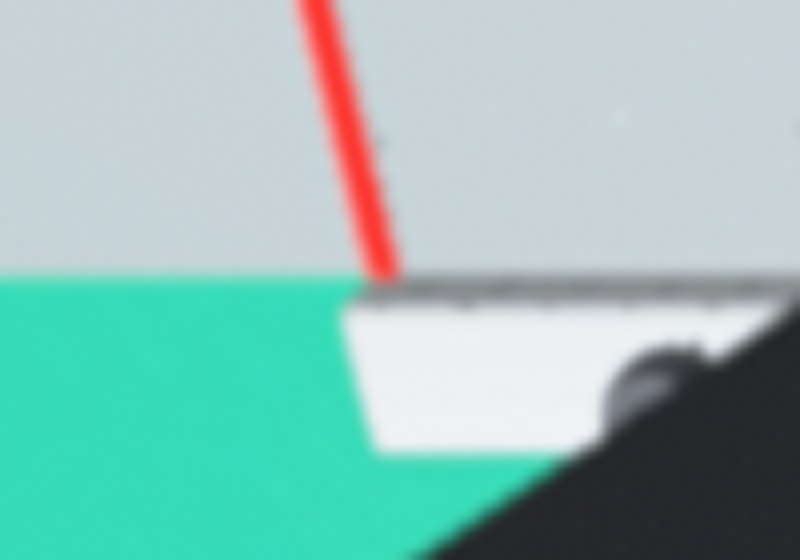

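```bash
python3 - <<'E'
from m import *
P=lambda u,v:(u/8-.4,280+v/8-.4)
print(d('w10',P(384,277),P(368,279),.112,.112), d('w10',P(384,277),P(343,305)), d('w10',P(384,277),P(377,454)))
E
```

```text
0.0012570799564044536 0.000471938622074035 0.0008420744598479755
```

play_rows(
  plan=[
    {"dx": -0.0004,"dy": -0.0011,"dz": 0,"twist": 0,"gripper": 0.005},
    {"dx": 0,"dy": 0,"dz": 0,"twist": 0,"gripper": 0.005},
    {"dx": 0,"dy": 0,"dz": 0,"twist": 0,"gripper": 0.005},
    {"dx": 0,"dy": 0,"dz": 0,"twist": 0,"gripper": 0.005},
  ],
)

```text
t: 11.32
position: [0.5005, -0.029, 0.129]
orientation: [[0.316, 0.949, 0.007], [0.949, -0.316, 0.006], [0.007, 0.005, -1.0]]
wrist_force: [2.4, 8.3, 10.9]
finger_gap: 0.174
```

```bash
python3 - <<'E'
from m import *
s=sensors.read_state();print(s['wrist_force'],s['wrist_torque'],s['position'],s['joint_velocities'])
grab('wrist','w11');grab('top','t11');grab('side','s11')
a=cv2.imread('pics/w11.png')[280:350,0:100];cv2.imwrite('pics/wz11.png',cv2.resize(a,None,fx=8,fy=8,interpolation=cv2.INTER_CUBIC))
a=cv2.imread('pics/s11.png')[140:290,160:310];cv2.imwrite('pics/sz11.png',cv2.resize(a,None,fx=4,fy=4,interpolation=cv2.INTER_CUBIC))
a=cv2.imread('pics/t11.png')[135:250,225:365];cv2.imwrite('pics/tz11.png',cv2.resize(a,None,fx=5,fy=5,interpolation=cv2.INTER_CUBIC))
E
```

```text
[ 2.4213  8.3339 10.903 ] [ 1.7264 -0.2697 -0.0988] [ 0.5005 -0.029   0.129 ] [ 0.0022  0.0021 -0.0035  0.001  -0.0002  0.0005  0.0002]
w11 ['fx', 'fy', 'cx', 'cy', 'mount'] [ 0.423  -0.0046  0.2716] 11.325
t11 ['fx', 'fy', 'cx', 'cy', 'world_from_camera'] [ 0.3865 -0.0151  1.4769] 11.375
s11 ['fx', 'fy', 'cx', 'cy', 'world_from_camera'] [ 0.5873 -1.0834  0.8159] 11.425
```

View pics/wz11.png

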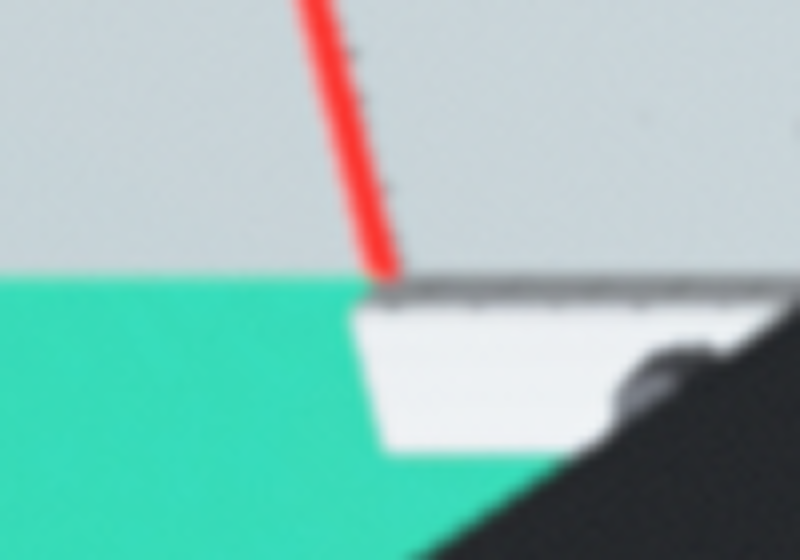

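View pics/sz11.png

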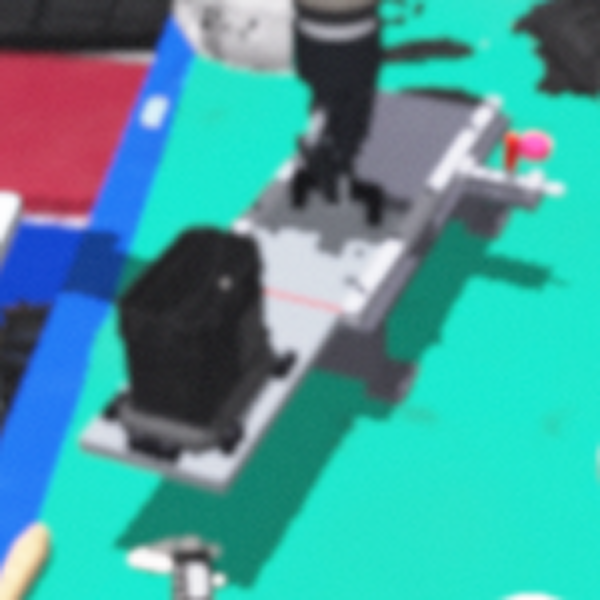

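View pics/tz11.png

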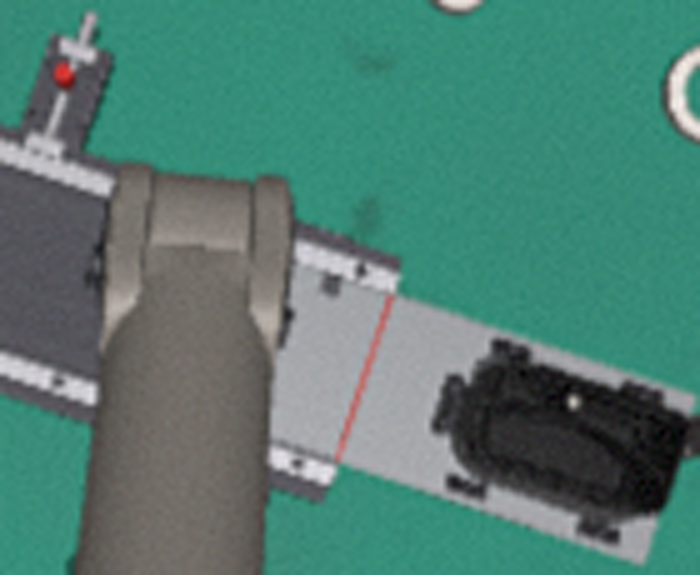

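```bash
python3 - <<'E'
from m import *
P=lambda u,v:(u/8-.4,280+v/8-.4)
print(d('w11',P(383,277),P(377,279),.112,.112), d('w11',P(383,277),P(353,305)), d('w11',P(383,277),P(386,454)))
s=sensors.read_state();print(s['t'],s['wrist_force'],s['position'],s['finger_gap'])
print(bot.sign_off())
E
```

```text
0.0004952365752256187 -0.0003482002075043595 7.973345556161262e-05
11.475 [ 1.9848  9.0723 10.3547] [ 0.5005 -0.029   0.129 ] 0.17329810033619086
the job is handed in; nothing more can be done
None
```

I drew the bolt fully back, took the plate by its handle and slid it out about 205 mm. The red line is now level with the riser's outward edge. The job was handed in at about 11.5 s with the gripper still holding the handle at 60 N.

- **Bolt:** after about 24.6 mm of pull it would not move further and the force rose to about 9 N, so it is at its stop. The camera showed the rod clear of the notch, and the knob stayed back afterwards.
- **Red line:** in the last wrist view it was within about ±0.5 mm of the rail end. The three readings were +0.50, −0.35 and +0.08 mm. In the top view the line also meets the rail ends.
- **Plate flat:** the gripper height held at 0.129 m during the slide, and the gripper pressed down with about 10–11 N at the end. In the side view the duct was still standing in its nest.
- **Other things:** I went near none of the bystanders, and nothing looked moved in the views I took. I did not compare their positions one by one.

**What disagreed:** estimates of the handle's position from different camera views differed by a few mm. That is more than the 2 mm calibration, but it did not affect the grip. My first move call was refused because some rows left fields out, and nothing moved. At the end the gripper still felt about 8–9 N along the slide and had tilted about 0.2°, but it was at rest.

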